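# Load sample jars into the shaker and clamp them

### The arm

A 6-joint arm with a two-finger parallel gripper is mounted at the origin on the work surface. World frame = base frame: x ahead of the robot, y to its left, z up, the work surface at z = 0. Lengths are in m, angles in degrees, forces in N, time in s.
With the tool pointing down it reaches from about 0.4 to 0.825 m from the base axis. Payload 7 kg.
Tool frame: the origin (TCP) lies midway between the tips of the shut fingers; the grasp point (between the pads) lies ctrl.grasp_offset behind it (ctrl.grasp_offset is the distance from the TCP to the grasp point, in m); z points along the fingers, y is the line along which they close (so a half turn about z gives the same grasp; the last joint's range is limited). The gripper opens to 88 mm and grips with 3 to 60 N. Pads are 19 mm wide; open, the fingers measure 130 mm over their backs; the gripper's body (78 mm by 193 mm) begins 47 mm behind the grasp point.
Start: joints at [-52.764, 20.546, 0.682, 0, -70.136, -16.507], TCP at [0.239, -0.631, 0.227] pointing down, gripper open.
Joint ranges: [-176.03, 176.03], [-82.01, 121.73], [-58.28, 71.71], [-173.87, 95.51], [-174.79, -0.11], [-173.66, 173.66]. Speed limits (degrees/s): [136.94, 136.94, 172.46, 180, 180, 180].

### API

Orientations are given as [roll, pitch, yaw] about the fixed x, y, z axes, in that order (R = Rz(yaw) Ry(pitch) Rx(roll)).
In Python, from plant import ctrl gives the robot as it stands. The module is installed in compiled form; this text tells all that it offers.
- The arm moves only by the tool send_rows, never from a script. Its argument "increments" is a list that holds one entry, the list of rows, each a list of 4 numbers: the shift along the world's x, y, z normalised to -1 to 1, where 1 is 0.2 m, then the turn about the world's z normalised to -1 to 1, where 1 is 1.5 rad. In form: [[[x, y, z, roll], ...]]. A call has 1 to 12 rows; each row is the pose to reach, as a shift and turn from the pose commanded when the call began; what a row does not reach only later rows make up. A row lasts 1/8 s, in which the tool goes at most 62.5 mm and 10.7 degrees, less where a joint would pass 70% of its speed; a pose out of reach is approached as far as the arm can. A call with a number of a shift or a turn outside -1 to 1 is refused whole. A call with a gripper value outside its range is refused whole. "jaw" is the opening, from 0 (shut) to 1 (fully open), set as the call begins (left out, the last holds). The fingers move at their own pace and stop on an object; the grip force is fixed at half the most. Time passes only in rows, so rows that repeat a pose let the fingers close. It gives the time, the measured TCP pose, the force, the opening and the grip force at its end, in the units of the state.
- ctrl.get_obs(): the state, without advancing time (a new reading comes with each control period).
- ctrl.snapshot(name): name is "scene" or "top" or "wrist"; returns the picture (400x640x3 uint8, red, green, blue); there is no depth.
- ctrl.calibration(name): a dict with "mtx" (3x3 intrinsics, pixels), "eye" and "attitude" of the camera in the world. Camera axes: x right, y up, looking along -z (the intrinsics and any distortion apply to the point x, -y, -z); pixel columns grow to the right and rows downward; lengths in m; the calibration is good to about 2 mm. A picture is of the moment at which its call begins: read the wrist's pose just before it. calibration takes no time and is no camera call; for the wrist camera it gives the pose at the moment of the call.
- ctrl.close_job(): hands the job in; it is judged then, once.
Trained networks look in the newest picture that a camera, given by its name, has taken for a name from the list of things; names that differ only in an ending like _2 or _b are one class to them, and where a whole thing is asked for, a point or a joint stands for the part that bears it (a point fixed in the world has none). Each returns a list of dicts, best first, with "conf" (0 to 1); they miss things now and then, are a little off and sometimes report something else, mostly with a low value. They report only what shows in the picture. A call takes as long as a camera call. They do not tell look-alikes from the thing itself.
- ctrl.trace(thing, camera): "mask" (400x640 bool, what is visible of it) and "bbox" ([left, top, right, bottom] in pixels, round what is visible of it).
- ctrl.spot_point(thing, camera): "pixel" ([row, column] in pixels: a listed point, or the origin of a listed thing).
The state is a dict: "clock": time; "joint_pos": joint angles; "qvel": joint speeds; "tau": joint torques, N m; "tool_pos": TCP position; "orientation": TCP orientation; "force": force on the tool from outside, world axes, zero at the start; "moment": the same for the moment, N m; "opening": finger opening in m; "gripper_force": force on a finger pad.
Only numpy, scipy, OpenCV 4.12 (cv2) and the standard library are available. Lean on these libraries where they do the work, as an engineer would, in place of code of your own. Each camera call takes 0.05 s, during which the arm holds its last target. There are 200 camera calls.

### The job

Load the shaker: loosen both clamp knobs of its sliding bar and draw that bar all the way back, then stand every squat blue-capped sample jar from the white tray upright in one row on the mat between the two bars. Slide the bar up snug against the jars and turn both knobs fully tight again so that it holds them. Set the glass jars down, never let one drop, and leave the tall bottle, the beaker and everything else on the bench where they are.

Things in the scene. Friction and masses are not known exactly. Their poses are not given: they have to be found in the camera images.
- shaker: orbital shaker, fixed, platform 300 x 360 mm; origin on the bench under its centre, x across the platform towards the fixed bar, y along the bars, z up. Top of the rubber mat at z = 91 mm; it lies between two side rails (inner sides at y = -150 and +150 mm). Both bars end in blocks over the rails, 46 mm above the mat, at y = -160 and +160 mm
- fixed_bar (a point): middle of the fixed bar's axis, at x = 100 mm, y = 0 of the shaker and 33 mm above the mat; axes of the shaker. The bar is rubber-sleeved, 20 mm in diameter, and runs along y at the far edge of the platform; its top is 43 mm above the mat. A jar that touches it has its centre 38 mm nearer in x
- clamp_bar (a joint): place of the sliding bar = clear gap between the facing sides of the two bars, in m: 0 (shut) to 0.130 (all the way back); grows as the bar goes towards the shaker's -x. Free, it slides with 2 N and stays where it is left; clamped tight by either knob, it holds more than 40 N. With jars in the row it reads 0.056 when snug
- bar_middle (a point): middle of the sliding bar's axis, 33 mm above the mat; the bar is 20 mm in diameter, parallel to the fixed bar, and has the axes of the shaker
- knob_left (a joint): angle in rad of the left clamp knob (at the shaker's +y end of the sliding bar): 0 = fully tight (clockwise from above), 1.5 = fully loose, grows counterclockwise; starts tight. Above 0.9 it no longer holds the bar; nearer to 0 it holds harder. It turns with 0.1 N m, up to 0.15 N m when tightening, and stays where it is left
- knob_right (a joint): angle in rad of the right clamp knob (at the shaker's -y end of the sliding bar): 0 = fully tight (clockwise from above), 1.5 = fully loose, grows counterclockwise; starts tight. Above 0.9 it no longer holds the bar; nearer to 0 it holds harder. It turns with 0.1 N m, up to 0.15 N m when tightening, and stays where it is left
- grip_left (a point): centre of the left black clamp knob's blade, on its upright axis, 75 mm above the mat at the shaker's y = +160 mm, 12 mm behind the sliding bar's axis. Blade 12 mm thick (this point's x), 46 mm long (its y), 26 mm high, half of it above this point. It turns with its knob, travels with the bar, and can drag it. Tight: blade along the bars; loose: across them
- grip_right (a point): centre of the right black clamp knob's blade, on its upright axis, 75 mm above the mat at the shaker's y = -160 mm, 12 mm behind the sliding bar's axis. Blade 12 mm thick (this point's x), 46 mm long (its y), 26 mm high, half of it above this point. It turns with its knob, travels with the bar, and can drag it. Tight: blade along the bars; loose: across them
- tray: white enamelled tray, fixed, 270 x 350 mm, 40 mm high, walls 5 mm, inner floor 5 mm above the bench; origin on the bench under its centre, long side along its y
- jar1: squat round sample jar: glass body 56 mm in diameter up to 50 mm height, ribbed blue screw cap 50 mm in diameter from 55 to 78 mm height (total height 78 mm), 0.12 to 0.24 kg; origin at the centre of its underside, z up. It stands in the tray at the start. Two to four of jar1 to jar4 are present, the others are absent (None)
- jar2: squat round sample jar: glass body 56 mm in diameter up to 50 mm height, ribbed blue screw cap 50 mm in diameter from 55 to 78 mm height (total height 78 mm), 0.12 to 0.24 kg; origin at the centre of its underside, z up. It stands in the tray at the start. Two to four of jar1 to jar4 are present, the others are absent (None)
- jar3: squat round sample jar: glass body 56 mm in diameter up to 50 mm height, ribbed blue screw cap 50 mm in diameter from 55 to 78 mm height (total height 78 mm), 0.12 to 0.24 kg; origin at the centre of its underside, z up. It stands in the tray at the start. Two to four of jar1 to jar4 are present, the others are absent (None)
- jar4: squat round sample jar: glass body 56 mm in diameter up to 50 mm height, ribbed blue screw cap 50 mm in diameter from 55 to 78 mm height (total height 78 mm), 0.12 to 0.24 kg; origin at the centre of its underside, z up. It stands in the tray at the start. Two to four of jar1 to jar4 are present, the others are absent (None)
- tall_bottle: bystander in the tray: slim blue-capped glass bottle, 54 mm in diameter and 135 mm tall, not a sample jar; origin at the centre of its underside
- beaker: bystander in the tray: open glass beaker, 56 mm in diameter and 82 mm tall; origin at the centre of its underside
- flask: bystander: conical glass flask, 82 mm wide at the foot and 140 mm tall, beyond tray and shaker; origin at the centre of its underside
- wash_bottle: bystander: white plastic wash bottle with a bent spout, 68 mm in diameter, 180 mm tall; origin at the centre of its underside
- torch: bystander: gas torch standing on its blue can, 66 mm in diameter, 145 mm tall; origin at the centre of its underside
- white_lid: bystander: white plastic lid lying on the bench, 88 mm in diameter, 15 mm high; origin at the centre of its underside
- spoon: bystander: white plastic spoon lying on the bench, 150 mm long; origin at its middle
Things that resemble listed ones, but are neither listed nor needed, are in the scene too. What is shaped like the jar3 but turquoise is not meant.

How it is judged (in metres and radians):
On the way, in this order (a step that is already met when the one before it is completed fails the run):
1. both clamp knobs are loosened (turned past 1.1 rad) (value of joint each of knob_left, knob_right above 1.1 rad), for 0.2 s.
2. the sliding bar is drawn back to a gap of more than 85 mm (value of joint clamp_bar above 0.085 m), for 0.2 s.
3. every sample jar stands upright on the mat between the two bars, released (z of jar1 in the frame of shaker between 0.087 and 0.095 m and y of jar1 in the frame of shaker between -0.13 and 0.13 m and x of each of jar1, jar2, jar3, jar4 in the frame of shaker below 0.068 m and x of each of jar1, jar2, jar3, jar4 in the frame of bar_middle above 0.033 m and angle between each of jar1, jar2, jar3, jar4's own z axis and vertical below 0.1 rad and contact force between the fingers and jar1 below 0.5 N and linear speed of each of jar1, jar2, jar3, jar4 below 0.03 m/s and z of jar2 in the frame of shaker between 0.087 and 0.095 m and y of jar2 in the frame of shaker between -0.13 and 0.13 m and contact force between the fingers and jar2 below 0.5 N and z of jar3 in the frame of shaker between 0.087 and 0.095 m and y of jar3 in the frame of shaker between -0.13 and 0.13 m and contact force between the fingers and jar3 below 0.5 N and z of jar4 in the frame of shaker between 0.087 and 0.095 m and y of jar4 in the frame of shaker between -0.13 and 0.13 m and contact force between the fingers and jar4 below 0.5 N), for 0.2 s.
4. the sliding bar is slid up snug to the jars (gap under 60.5 mm) (value of joint clamp_bar below 0.0605 m), for 0.2 s.
At the end, for the whole second after the job is handed in: every sample jar present stands upright (within 0.1 rad) and at rest on the mat between the bars, within 9 mm of the fixed bar and 130 mm of the row's middle; the gap between the bars is under 60.5 mm (jars are 56 mm wide); both clamp knobs are tight (under 0.35 rad) (z of jar1 in the frame of shaker between 0.087 and 0.095 m and y of jar1 in the frame of shaker between -0.13 and 0.13 m and x of jar1 in the frame of shaker between 0.053 and 0.068 m and x of each of jar1, jar2, jar3, jar4 in the frame of bar_middle above 0.033 m and angle between each of jar1, jar2, jar3, jar4's own z axis and vertical below 0.1 rad and linear speed of each of jar1, jar2, jar3, jar4 below 0.02 m/s and z of jar2 in the frame of shaker between 0.087 and 0.095 m and y of jar2 in the frame of shaker between -0.13 and 0.13 m and x of jar2 in the frame of shaker between 0.053 and 0.068 m and z of jar3 in the frame of shaker between 0.087 and 0.095 m and y of jar3 in the frame of shaker between -0.13 and 0.13 m and x of jar3 in the frame of shaker between 0.053 and 0.068 m and z of jar4 in the frame of shaker between 0.087 and 0.095 m and y of jar4 in the frame of shaker between -0.13 and 0.13 m and x of jar4 in the frame of shaker between 0.053 and 0.068 m and value of joint clamp_bar below 0.0605 m and value of joint each of knob_left, knob_right below 0.35 rad); the robot touches nothing.
It fails at once if a bystander (bottle, beaker, flask, wash bottle, torch, lid, spoon) is shifted by more than 50 mm (distance of any of tall_bottle, beaker, flask, wash_bottle, torch, white_lid, spoon from where it was at the start of the episode above 0.05 m).
It fails at once if a standing bystander is knocked over (angle between any of tall_bottle, beaker, flask, wash_bottle, torch's own z axis and vertical above 0.6 rad).
It fails at once if a jar is let fall: in the air, touched by nothing, its underside more than 14 mm above the height of the mat ((height (world z) of jar1 above 0.105 m and contact force between jar1 and anything else below 0.01 N) or (height (world z) of jar2 above 0.105 m and contact force between jar2 and anything else below 0.01 N) or (height (world z) of jar3 above 0.105 m and contact force between jar3 and anything else below 0.01 N) or (height (world z) of jar4 above 0.105 m and contact force between jar4 and anything else below 0.01 N)).
Of jar1, jar2, jar3, jar4 only 2 to 4 are there at a start; the rules pass over those that are not, and their reading is None.
At some moment in a run one of jar1, jar2, jar3, jar4 may be knocked a few centimetres aside while the robot is not near it.
It also fails if it takes over 210 s, if anything falls off the work surface, if the arm or the gripper's body presses on something with over 40 N, if the wrist force passes 120 N, or if a joint passes its speed limit or range.

## Working session

There is one attempt and no reset: what is moved stays moved. The work goes in short steps, Python scripts to look and compute and a tool call to move; the robot and the scene stay as the last step left them, time stands still between calls to the robot, and variables do not carry over. Pictures are saved under pics/ and viewed, at most 14 in all, crops included, and the job is handed in when it is done.

Besides the shell and the picture viewer there is one more tool, called after "Call:" as name([rows], argument=value, ...), one row to a line, values as JSON. send_rows: Moves the arm, as the interface text tells. Its arguments: {"type":"object","properties":{"increments":{"type":"array"},"jaw":{"type":"number"}},"required":["increments"]}

```bash
mkdir -p pics
cat > h.py <<'E'
import numpy as np, cv2
from plant import ctrl
def snap(c,name=None):
    im=ctrl.snapshot(c)
    if name: cv2.imwrite('pics/'+name+'.png',im[:,:,::-1])
    return im
def R_of(att):
    a=np.array(att,float)
    if a.shape==(3,3): return a
    from scipy.spatial.transform import Rotation as R
    if a.size==4: return R.from_quat(a).as_matrix()
    return R.from_euler('xyz',a,degrees=True).as_matrix()
def ray(cal,rc):
    K=np.array(cal['mtx']); d=cal.get('dist',None)
    p=cv2.undistortPoints(np.array([[[rc[1],rc[0]]]],float),K,None if d is None else np.array(d))[0,0]
    v=R_of(cal['attitude'])@np.array([p[0],-p[1],-1]); return np.array(cal['eye'],float),v/np.linalg.norm(v)
def at_z(cal,rc,z):
    e,v=ray(cal,rc); return e+v*(z-e[2])/v[2]
def tri(rs):
    A=sum(np.eye(3)-np.outer(v,v) for e,v in rs); b=sum((np.eye(3)-np.outer(v,v))@e for e,v in rs)
    return np.linalg.solve(A,b)
def proj(cal,P):
    p=R_of(cal['attitude']).T@(np.array(P)-np.array(cal['eye'])); K=np.array(cal['mtx'])
    q=K@np.array([p[0],-p[1],-p[2]]); return q[1]/q[2],q[0]/q[2]
E
python3 - <<'E'
from h import *
print(ctrl.get_obs(), ctrl.grasp_offset)
for c in ['scene','top','wrist']:
    snap(c,c+'0'); print(c,ctrl.calibration(c))
for c in ['scene','top']:
    for t in ['shaker','fixed_bar','bar_middle','grip_left','grip_right','tray','jar1','tall_bottle','beaker']:
        print(c,t,[(np.round(d['pixel'],1).tolist(),round(d['conf'],2)) for d in ctrl.spot_point(t,c)])
E
```

```text
{'clock': 0.0, 'joint_pos': array([-5.27636771e+01,  2.05902501e+01,  6.33605872e-01, -2.04622809e-02,
       -7.01348727e+01, -1.65070288e+01]), 'qvel': array([ 0.12694928,  0.07932705, -0.01669408, -0.01064143, -0.0694304 ,
       -0.00454892]), 'tau': array([-5.42303678e-04, -5.82724357e+01,  2.93059194e+01,  6.99701786e+00,
        7.06247418e-03, -1.53426822e-04]), 'tool_pos': array([ 0.23872473, -0.630855  ,  0.2256337 ]), 'orientation': array([ 1.79906789e+02, -7.56247111e-03, -1.59277668e+02]), 'force': array([ 0.78084831,  0.26892063, -0.39290328]), 'moment': array([ 0.00616771,  0.01574828, -0.01971763]), 'gripper_force': 0.0, 'opening': 0.08752919295156782} 0.0188
scene {'mtx': array([[479.98017699,   0.        , 316.20913173],
       [  0.        , 479.98017699, 190.57175397],
       [  0.        ,   0.        ,   1.        ]]), 'eye': array([1.40167264, 1.08592002, 1.17203516]), 'attitude': array([ 53.20605202,  -0.58864733, 142.60190766])}
top {'mtx': array([[408.19839831,   0.        , 324.55085437],
       [  0.        , 408.19839831, 206.81683483],
       [  0.      
[... 824 characters left out ...]
.9, 380.5], 0.77), ([247.9, 343.2], 0.71), ([225.1, 415.9], 0.54)]
scene tall_bottle [([265.1, 412.6], 0.75)]
scene beaker [([284.1, 388.5], 0.69)]
top shaker [([200.9, 369.2], 0.72)]
top fixed_bar [([173.9, 374.5], 0.64), ([197.2, 195.6], 0.33)]
top bar_middle [([186.1, 373.3], 0.64)]
top grip_left [([185.2, 323.1], 0.53)]
top grip_right [([191.0, 427.4], 0.4), ([224.9, 464.3], 0.24)]
top tray [([212.0, 231.2], 0.87), ([183.1, 323.5], 0.26)]
top jar1 [([196.9, 258.5], 0.82), ([285.8, 234.2], 0.79), ([220.7, 235.6], 0.55), ([267.8, 166.5], 0.52), ([189.5, 233.5], 0.5), ([221.9, 270.8], 0.48)]
top tall_bottle [([231.7, 197.5], 0.78), ([191.1, 425.6], 0.36)]
top beaker [([194.6, 193.8], 0.82)]
```

View pics/top0.png

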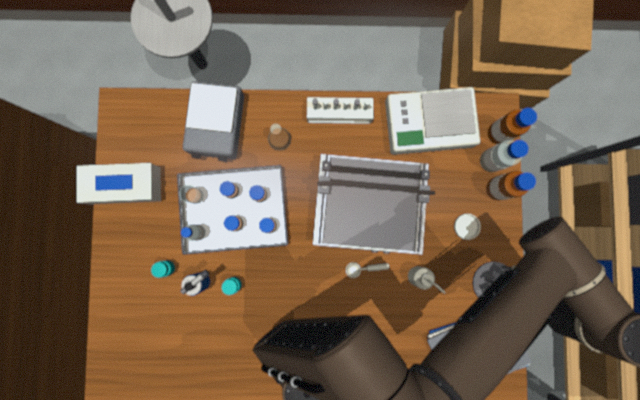

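View pics/scene0.png

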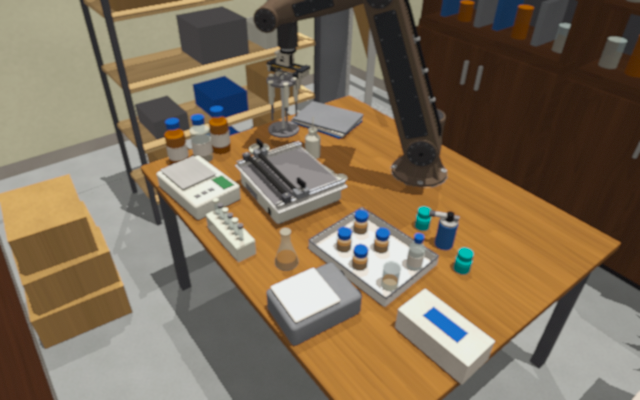

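Run:
```python
from h import *
S=ctrl.calibration('scene');T=ctrl.calibration('top')
for n,a,b in [('fixed',(176.1,265.9),(173.9,374.5)),('mid',(172.7,275.2),(186.1,373.3)),('gl',(179.7,300.7),(185.2,323.1)),('gr',(141.5,257.9),(191,427.4)),('shk',(192.8,291.8),(200.9,369.2)),('bottle',(265.1,412.6),(231.7,197.5)),('beak',(284.1,388.5),(194.6,193.8)),('tray',(257.9,370.1),(212,231.2))]:
    r=[ray(S,a),ray(T,b)];p=tri(r);print(n,p.round(4),'gap',[round(np.linalg.norm(np.cross(p-e,v)),4) for e,v in r])
jt=[(196.9,258.5),(285.8,234.2),(220.7,235.6),(267.8,166.5),(189.5,233.5),(221.9,270.8)]
js=[(265.8,357.3),(267.8,461.9),(231.1,359.0),(248.9,380.5),(247.9,343.2),(225.1,415.9)]
for b in jt:
  for a in js:
    r=[ray(S,a),ray(T,b)];p=tri(r);g=np.linalg.norm(np.cross(p-r[0][0],r[0][1]))
    if g<.012: print(b,a,p.round(4),round(g,4))
```

```text
fixed [ 0.6333 -0.2127  0.1177] gap [np.float64(0.0028), np.float64(0.0028)]
mid [ 0.5934 -0.2086  0.1194] gap [np.float64(0.0029), np.float64(0.0029)]
gl [ 0.5883 -0.0461  0.1773] gap [np.float64(0.0037), np.float64(0.0037)]
gr [ 0.5711 -0.3674  0.1744] gap [np.float64(0.0008), np.float64(0.0008)]
shk [ 0.5431 -0.1996  0.0085] gap [np.float64(0.0125), np.float64(0.0125)]
bottle [0.4421 0.3838 0.0099] gap [np.float64(0.0003), np.float64(0.0003)]
beak [0.5696 0.3987 0.0142] gap [np.float64(0.0003), np.float64(0.0003)]
tray [ 0.517   0.2678 -0.004 ] gap [np.float64(0.0078), np.float64(0.0078)]
(196.9, 258.5) (247.9, 343.2) [0.567  0.176  0.0016] 0.0036
(285.8, 234.2) (225.1, 415.9) [0.2654 0.2485 0.003 ] 0.0105
(220.7, 235.6) (248.9, 380.5) [0.4772 0.258  0.0083] 0.0046
(267.8, 166.5) (267.8, 461.9) [0.3169 0.4884 0.0057] 0.0016
(189.5, 233.5) (265.8, 357.3) [0.5883 0.2671 0.0007] 0.0018
(189.5, 233.5) (231.1, 359.0) [0.5724 0.2422 0.1306] 0.0038
(221.9, 270.8) (265.8, 357.3) [ 0.4796  0.1546 -0.1583] 0.0042
(221.9, 270.8) (231.1, 359.0) [0.4728 0.1382 0.0037] 0.0062
```

The top view shows the tray (180–287, 165–250) holding four blue-capped squat jars at about (229,188), (258,193), (233,222) and (267,225), plus the beaker at (193,194) and the tall bottle at (190,232). The shaker bars lie at rows 165–190. The scene view agrees, and the two turquoise look-alikes stand outside the tray. Next I go above the right knob.

Call:
send_rows([
  [[0,0,0.5,0],[0,0,0.5,0],[0.5,0.4,0.5,0.3],[0.85,0.7,0.5,0.5],[0.85,0.7,0.5,0.77],[0.85,0.7,0.5,0.77],[0.85,0.7,0.5,0.77],[0.85,0.7,0.5,0.77],[0.85,0.7,0.5,0.77],[0.85,0.7,0.5,0.77]],
], jaw=0.6)

```text
clock: 2.3
tool_pos: [0.4088, -0.4914, 0.3266]
orientation: [-180.0, -0.0, -93.3]
force: [-0.5, -0.9, 0.1]
opening: 0.0526
gripper_force: 0.0
```

Call:
send_rows([
  [[0.3,0.25,-0.1,0],[0.6,0.45,-0.2,0],[0.8,0.62,-0.2,0],[0.8,0.62,-0.2,0],[0.8,0.62,-0.2,0],[0.8,0.62,-0.2,0],[0.8,0.62,-0.2,0]],
])

```text
clock: 3.18
tool_pos: [0.568, -0.3684, 0.2871]
orientation: [-180.0, -0.0, -93.2]
force: [-1.3, 0.0, 0.2]
opening: 0.0527
gripper_force: 0.0
```

```bash
cat >> h.py <<'E'
def look(things,cam='wrist',name=None):
    cal=ctrl.calibration(cam); im=snap(cam,name); out={}
    for t in things:
        out[t]=[(np.round(d['pixel'],1).tolist(),round(d['conf'],2)) for d in ctrl.spot_point(t,cam)]
    return cal,im,out
def st():
    o=ctrl.get_obs(); print('t',round(o['clock'],2),o['tool_pos'].round(4),o['orientation'].round(2),'F',o['force'].round(2),'M',o['moment'].round(2),'open',round(o['opening'],4),o['gripper_force']); return o
E
python3 - <<'E'
from h import *
st()
cal,im,out=look(['grip_right','grip_left','bar_middle','fixed_bar','shaker'],name='w1')
print(cal['eye'],cal['attitude'])
for t,z in [('grip_right',.166),('grip_left',.166),('bar_middle',.124),('fixed_bar',.124)]:
    for p,c in out[t]: print(t,p,c,at_z(cal,p,z).round(4))
E
```

```text
t 3.17 [ 0.568  -0.3684  0.2871] [-1.7996e+02 -2.0000e-02 -9.3210e+01] F [-1.27  0.03  0.17] M [ 0.03  0.11 -0.02] open 0.0527 0.0
[ 0.56438131 -0.43844965  0.44431538] [-1.51140894e+01  9.50439303e-02  1.76842014e+02]
grip_right [200.9, 315.8] 0.77 [ 0.571  -0.3631  0.166 ]
fixed_bar [320.7, 266.9] 0.6 [ 0.6368 -0.2113  0.124 ]
fixed_bar [267.0, 342.4] 0.47 [ 0.5471 -0.2748  0.124 ]
```

View pics/w1.png

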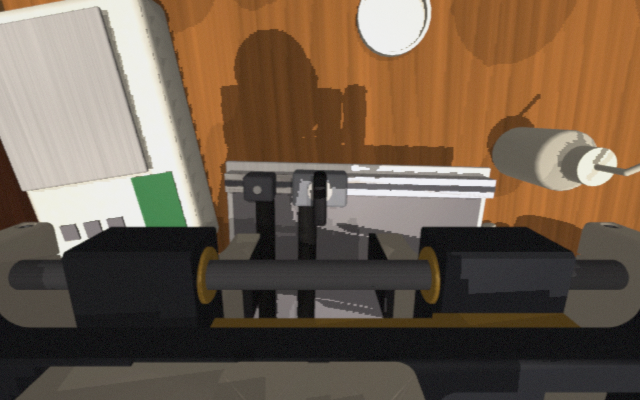

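Call:
send_rows([
  [[0.02,-0.2,0,0],[0.02,-0.2,0,0],[0.02,-0.2,0,0],[0.02,-0.2,0,0]],
])

```text
clock: 3.98
tool_pos: [0.5729, -0.4067, 0.2868]
orientation: [-180.0, 0.0, -93.1]
force: [-0.2, 0.1, -1.0]
opening: 0.0523
gripper_force: 0.0
```

Run:
```python
from h import *
st()
cal,im,out=look(['grip_right'],name='w2')
print(out)
for p,c in out['grip_right']: 
    print(at_z(cal,p,.166).round(4))
    c1={'mtx':cal['mtx'],'eye':[0.56438131,-0.43844965,0.44431538],'attitude':[-15.1140894,.0950439303,176.842014]}
    print(tri([ray(c1,(200.9,315.8)),ray(cal,p)]))
```

```text
t 3.98 [ 0.5729 -0.4067  0.2868] [-179.99    0.    -93.07] F [-0.16  0.13 -1.03] M [0.01 0.15 0.01] open 0.0523 0.0
{'grip_right': [([236.3, 325.2], 0.8)]}
[ 0.569 -0.367  0.166]
[ 0.5703235  -0.35626743  0.13965753]
```

The wrist view shows the right knob's thin blade at about (320,197), parallel to the bars. Its clamp block is at (330,188), and the white lid and wash bottle are well clear. I go down on the knob.

Call:
send_rows([
  [[-0.015,0.21,0,0],[-0.015,0.21,-0.2,0],[-0.015,0.21,-0.4,0],[-0.015,0.21,-0.6,0],[-0.015,0.21,-0.68,0],[-0.015,0.21,-0.68,0],[-0.015,0.21,-0.68,0]],
])

```text
clock: 4.95
tool_pos: [0.5709, -0.3657, 0.1525]
orientation: [-179.9, -0.1, -93.1]
force: [-0.5, -0.1, -0.4]
opening: 0.0522
gripper_force: 0.0
```

Call:
send_rows([
  [[0,0,0,0],[0,0,0,0],[0,0,0,0],[0,0,0,0],[0,0,0,0],[0,0,0,0],[0,0,0,0],[0,0,0,0]],
], jaw=0)

```text
clock: 5.95
tool_pos: [0.567, -0.3652, 0.1505]
orientation: [179.7, 0.0, -93.1]
force: [-8.3, 1.5, 5.3]
opening: 0.0117
gripper_force: 30.0
```

Call:
send_rows([
  [[-0.02,0,0,0.1],[-0.02,0,0,0.2],[-0.02,0,0,0.3],[-0.02,0,0,0.4],[-0.02,0,0,0.5],[-0.02,0,0,0.6],[-0.02,0,0,0.7],[-0.02,0,0,0.8],[-0.02,0,0,0.9],[-0.02,0,0,0.97],[-0.02,0,0,0.97]],
])

```text
clock: 7.32
tool_pos: [0.5666, -0.3654, 0.1506]
orientation: [180.0, -0.1, -9.8]
force: [3.1, -0.4, -2.1]
opening: 0.0119
gripper_force: 30.0
```

Call:
send_rows([
  [[0,0,0,0],[0,0,0,0],[0,0,0,0],[0,0,0.15,0],[0,0,0.3,0],[0,0,0.4,0],[0,0,0.4,0]],
], jaw=0.6)

```text
clock: 8.2
tool_pos: [0.5666, -0.3657, 0.2326]
orientation: [180.0, -0.2, -9.7]
force: [-0.0, -0.3, -0.2]
opening: 0.0526
gripper_force: 0.0
```

Call:
send_rows([
  [[0,0,0.25,-0.1],[0,0.3,0.27,-0.3],[0.04,0.6,0.27,-0.5],[0.06,0.9,0.27,-0.7],[0.07,0.9,0.27,-0.97],[0.07,0.9,0.27,-0.97],[0.07,0.9,0.27,-0.97],[0.07,0.9,0.27,-0.97],[0.07,0.9,0.27,-0.97],[0.07,0.9,0.27,-0.97]],
])

```text
clock: 9.45
tool_pos: [0.5797, -0.1853, 0.284]
orientation: [180.0, 0.0, -92.9]
force: [0.8, 0.3, -1.1]
opening: 0.0529
gripper_force: 0.0
```

Call:
send_rows([
  [[0.02,0.3,0,0],[0.02,0.5,0,0],[0.02,0.5,0,0],[0.02,0.5,0,0],[0.02,0.5,0,0]],
])

```text
clock: 10.07
tool_pos: [0.5838, -0.086, 0.2845]
orientation: [180.0, -0.0, -93.1]
force: [-0.2, -0.4, 0.5]
opening: 0.0523
gripper_force: 0.0
```

Run:
```python
from h import *
st()
cal,im,out=look(['grip_left','grip_right'],name='w3')
print(out)
for p,c in out['grip_left']+out['grip_right']: print(c,at_z(cal,p,.166).round(4))
```

```text
t 10.07 [ 0.5838 -0.086   0.2845] [ 1.7999e+02 -1.0000e-02 -9.3090e+01] F [-0.24 -0.39  0.54] M [ 0.03  0.03 -0.03] open 0.0523 0.0
{'grip_left': [([235.1, 307.5], 0.83)], 'grip_right': []}
0.83 [ 0.5962 -0.0492  0.166 ]
```

View pics/w3.png

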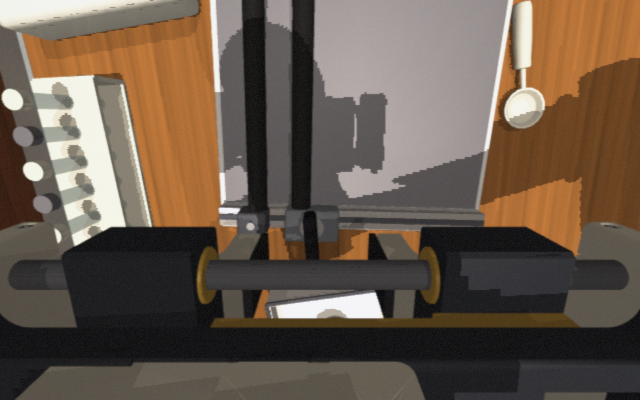

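The view shows the left knob's blade at about (311,237) and the bars at columns 255 and 302. The bars run about 1.5–2° off the tool's yaw, so the shaker's yaw is about -4.5°. I correct for that and go down.

Call:
send_rows([
  [[0.04,0.19,0,-0.017],[0.04,0.19,-0.2,-0.017],[0.04,0.19,-0.4,-0.017],[0.04,0.19,-0.6,-0.017],[0.04,0.19,-0.67,-0.017],[0.04,0.19,-0.67,-0.017],[0.04,0.19,-0.67,-0.017]],
])

```text
clock: 11.1
tool_pos: [0.593, -0.0473, 0.1523]
orientation: [-179.9, 0.0, -94.5]
force: [0.1, -0.6, -0.2]
opening: 0.0523
gripper_force: 0.0
```

Call:
send_rows([
  [[0,0,0,0],[0,0,0,0],[0,0,0,0],[0,0,0,0],[0,0,0,0],[0,0,0,0],[0,0,0,0],[0,0,0,0]],
], jaw=0)

```text
clock: 12.1
tool_pos: [0.5926, -0.0473, 0.1507]
orientation: [-179.9, 0.0, -94.5]
force: [4.7, -1.5, -2.1]
opening: 0.0118
gripper_force: 29.5
```

Call:
send_rows([
  [[0,0,0,0.1],[0,0,0,0.2],[0,0,0,0.3],[0,0,0,0.4],[0,0,0,0.5],[0,0,0,0.6],[0,0,0,0.7],[0,0,0,0.8],[0,0,0,0.9],[0,0,0,0.97],[0,0,0,0.97],[0,0,0,0.97]],
])

```text
clock: 13.6
tool_pos: [0.592, -0.0466, 0.1506]
orientation: [-180.0, -0.0, -11.3]
force: [2.3, 4.9, 0.3]
opening: 0.0117
gripper_force: 29.9
```

Call:
send_rows([
  [[0,0,0,0],[0,0,0,0],[-0.1,0.008,0,0],[-0.2,0.016,0,0],[-0.3,0.025,0,0],[-0.4,0.033,0,0],[-0.5,0.041,0,0],[-0.5,0.041,0,0],[-0.5,0.041,0,0]],
])

```text
clock: 14.72
tool_pos: [0.4909, -0.0385, 0.1506]
orientation: [-179.9, 0.1, -11.3]
force: [-1.4, 7.0, 1.7]
opening: 0.012
gripper_force: 29.9
```

Call:
send_rows([
  [[-0.02,0,0,0],[-0.03,0,0,0],[-0.04,0.0,0,0],[-0.04,0.0,0,0]],
])

```text
clock: 15.22
tool_pos: [0.4884, -0.0382, 0.1508]
orientation: [-179.8, -0.5, -11.3]
force: [22.4, -0.5, -17.0]
opening: 0.0117
gripper_force: 29.9
```

Call:
send_rows([
  [[0,0,0,0],[0,0,0,0],[0,0,0,0],[0,0,0.15,0],[0,0,0.3,0],[0,0,0.7,0],[0,0,0.7,0],[0,0,0.7,0],[0,0,0.7,0]],
], jaw=0.6)

```text
clock: 16.35
tool_pos: [0.4831, -0.0392, 0.2896]
orientation: [180.0, 0.1, -11.2]
force: [0.2, -0.3, -0.8]
opening: 0.0525
gripper_force: 0.0
```

Run:
```python
from h import *
st()
cal,im,out=look(['jar1','grip_left','grip_right','bar_middle','fixed_bar','tray','tall_bottle','beaker'],'top',name='t2')
for t,z in [('jar1',.005),('grip_left',.166),('grip_right',.166),('bar_middle',.124),('fixed_bar',.124),('tall_bottle',.005),('beaker',.005)]:
    for p,c in out[t]: print(t,p,c,at_z(cal,p,z).round(4))
# cap masks
from plant import ctrl
for d in ctrl.trace('jar1','top'): 
    m=d['mask'];ys,xs=np.nonzero(m);b=im[m]; 
    blue=m&(im[:,:,2].astype(int)>im[:,:,0]+60)&(im[:,:,2].astype(int)>im[:,:,1]+50)
    ys,xs=np.nonzero(blue)
    if len(ys)>20: print(round(d['conf'],2),len(ys),'cap bbox',xs.min(),xs.max(),ys.min(),ys.max(), at_z(cal,(ys.mean(),xs.mean()),.080).round(4))
```

```text
t 16.35 [ 0.4831 -0.0392  0.2896] [ 1.7998e+02  9.0000e-02 -1.1210e+01] F [ 0.2  -0.3  -0.82] M [-0.04  0.17 -0.01] open 0.0525 0.0
jar1 [191.2, 235.6] 0.72 [0.5833 0.2576 0.005 ]
jar1 [265.6, 162.3] 0.52 [0.3254 0.5019 0.005 ]
grip_right [226.6, 425.4] 0.61 [ 0.4605 -0.3616  0.166 ]
bar_middle [218.5, 372.2] 0.55 [ 0.4863 -0.2022  0.124 ]
fixed_bar [171.5, 373.8] 0.55 [ 0.6379 -0.2078  0.124 ]
beaker [195.5, 195.8] 0.55 [0.5672 0.3947 0.005 ]
beaker [268.3, 367.3] 0.21 [ 0.319  -0.2013  0.005 ]
0.71 158 cap bbox 250 263 184 201 [0.5735 0.1749 0.08  ]
0.61 151 cap bbox 220 233 182 195 [0.5851 0.2724 0.08  ]
```

View pics/t2.png

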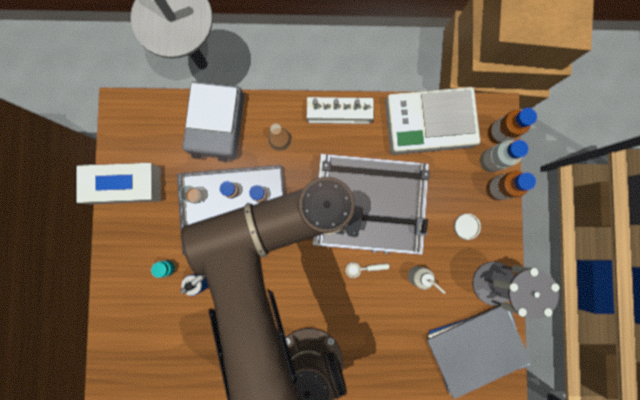

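The bar is at its rear stop (gap 130 mm, knob at (423,227)), and the arm hides the front jars in this view. From the knobs the shaker origin is about (0.537, -0.203) with yaw -4.7°. Next I look at the jars with the wrist camera.

Call:
send_rows([
  [[0,0,0.1,-0.1],[0.05,0.3,0.2,-0.25],[0.15,0.6,0.25,-0.4],[0.25,0.9,0.25,-0.6],[0.25,1.0,0.25,-0.8],[0.25,1.0,0.25,-0.97],[0.25,1.0,0.25,-0.97],[0.25,1.0,0.25,-0.97],[0.25,1.0,0.25,-0.97],[0.25,1.0,0.25,-0.97]],
], jaw=1)

```text
clock: 18.1
tool_pos: [0.5339, 0.1609, 0.3405]
orientation: [180.0, 0.0, -94.3]
force: [-0.1, -0.5, -0.1]
opening: 0.0878
gripper_force: 0.0
```

Call:
send_rows([
  [[0,0.3,0,0],[0,0.6,0,0],[0,0.6,0,0],[0,0.6,0,0],[0,0.6,0,0]],
])

```text
clock: 18.73
tool_pos: [0.534, 0.2801, 0.3409]
orientation: [-180.0, 0.0, -94.5]
force: [0.2, 0.8, 0.5]
opening: 0.0875
gripper_force: 0.0
```

```bash
cat >> h.py <<'E'
def caps(cal,im,z=.083,amin=200,zmode=True):
    h=cv2.cvtColor(im,cv2.COLOR_RGB2HSV); m=cv2.inRange(h,(106,120,40),(130,255,255))
    n,l,s,c=cv2.connectedComponentsWithStats(m); r=[]
    for i in range(1,n):
        if s[i,4]>amin: r.append((s[i].tolist(),c[i].round(1).tolist(),at_z(cal,(c[i][1],c[i][0]),z).round(4).tolist()))
    return r
E
python3 - <<'E'
from h import *
o=st()
cal,im,out=look(['jar1'],name='w4')
print(cal['eye'],cal['attitude'])
for p,c in out['jar1']: print(p,c,at_z(cal,p,.005).round(4))
for r in caps(cal,im): print(r)
E
```

```text
t 18.73 [0.534  0.2801 0.3409] [-1.7998e+02  1.0000e-02 -9.4540e+01] F [0.16 0.83 0.48] M [-0.05  0.06 -0.06] open 0.0875 0.0
[0.5288314  0.20999784 0.49800035] [-1.51425531e+01  7.41554888e-02  1.75515147e+02]
[131.3, 494.7] 0.95 [0.2653 0.2559 0.005 ]
[161.1, 284.4] 0.92 [0.587 0.276 0.005]
[94.8, 287.6] 0.87 [0.5719 0.1792 0.005 ]
[61.7, 360.3] 0.85 [0.4635 0.1425 0.005 ]
[139.9, 355.3] 0.74 [0.4759 0.2522 0.005 ]
([346, 29, 42, 46, 1454], [366.3, 51.4], [0.4661, 0.1423, 0.083])
([262, 68, 40, 42, 1264], [281.4, 88.4], [0.5719, 0.176, 0.083])
([346, 128, 39, 39, 1119], [365.1, 147.0], [0.4721, 0.2555, 0.083])
([262, 148, 38, 38, 1094], [280.4, 166.2], [0.5837, 0.2718, 0.083])
([465, 186, 43, 41, 1031], [485.1, 207.1], [0.3133, 0.3488, 0.083])
([388, 238, 14, 22, 260], [395.0, 249.2], [0.436, 0.4011, 0.083])
```

View pics/w4.png

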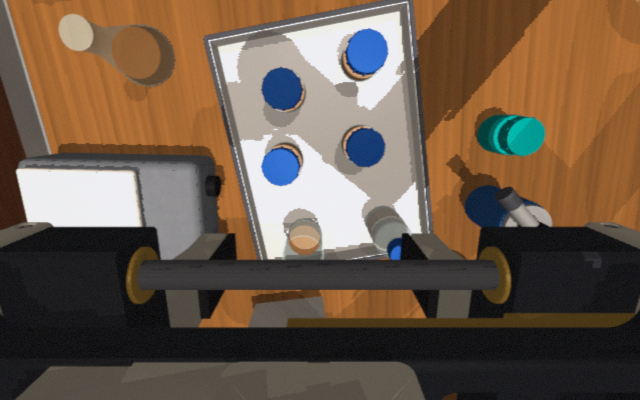

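The wrist view shows the four blue caps at (366,51), (281,88), (365,147) and (280,166), with the bottle and beaker behind at rows 240–255. The caps are about 39 px wide, which gives 50 mm at z = 83 mm, as expected. I move over the first jar.

Call:
send_rows([
  [[-0.1,-0.2,-0.2,0],[-0.2,-0.5,-0.4,0],[-0.34,-0.7,-0.6,0],[-0.34,-0.7,-0.7,0],[-0.34,-0.7,-0.7,0],[-0.34,-0.7,-0.7,0]],
])

```text
clock: 19.58
tool_pos: [0.4671, 0.1414, 0.2021]
orientation: [-179.9, 0.1, -94.6]
force: [0.1, 0.6, 0.9]
opening: 0.0879
gripper_force: 0.0
```

Run:
```python
from h import *
st()
cal,im,out=look([],name='w5')
for r in caps(cal,im): print(r)
```

```text
t 19.57 [0.4671 0.1414 0.2021] [-1.7989e+02  6.0000e-02 -9.4550e+01] F [0.06 0.62 0.9 ] M [0.04 0.08 0.05] open 0.0879 0.0
([295, 165, 55, 56, 2321], [321.6, 192.7], [0.4647, 0.1391, 0.083])
([184, 208, 58, 40, 1254], [211.8, 225.5], [0.5674, 0.1622, 0.083])
([300, 289, 49, 29, 1321], [324.2, 303.4], [0.4706, 0.251, 0.083])
([199, 298, 44, 30, 842], [223.3, 316.0], [0.5718, 0.2575, 0.083])
```

Call:
send_rows([
  [[-0.01,-0.01,-0.2,0],[-0.01,-0.01,-0.4,0],[-0.01,-0.01,-0.6,0],[-0.01,-0.01,-0.7,0],[-0.01,-0.01,-0.73,0],[-0.01,-0.01,-0.73,0],[-0.01,-0.01,-0.73,0]],
])

```text
clock: 20.5
tool_pos: [0.4648, 0.1396, 0.0557]
orientation: [-179.9, 0.1, -94.5]
force: [0.5, 0.0, -0.0]
opening: 0.0879
gripper_force: 0.0
```

Call:
send_rows([
  [[0,0,0,0],[0,0,0,0],[0,0,0,0],[0,0,0,0],[0,0,0,0],[0,0,0,0],[0,0,0,0]],
], jaw=0)

```text
clock: 21.38
tool_pos: [0.4641, 0.139, 0.0552]
orientation: [-180.0, 0.0, -94.5]
force: [-3.5, 0.3, 7.1]
opening: 0.0497
gripper_force: 32.4
```

Call:
send_rows([
  [[0,0,0.1,0],[0,0,0.2,0],[0,0,0.4,0],[0,0,0.6,0],[0,0,0.8,0],[0,0,1,0],[0,0,1,0],[0,0,1,0],[0,0,1,0]],
])

```text
clock: 22.5
tool_pos: [0.4632, 0.1385, 0.2531]
orientation: [179.9, -0.1, -94.6]
force: [0.3, -0.5, -2.2]
opening: 0.0498
gripper_force: 31.8
```

Call:
send_rows([
  [[0.05,-0.15,0.1,0],[0.15,-0.4,0.1,0],[0.25,-0.65,0.1,0],[0.35,-0.9,0.1,0],[0.4,-1,0.1,0],[0.4,-1,0.1,0]],
])

```text
clock: 23.25
tool_pos: [0.5438, -0.0626, 0.2728]
orientation: [179.8, -0.1, -94.7]
force: [-0.0, 0.3, -1.9]
opening: 0.0493
gripper_force: 32.3
```

Call:
send_rows([
  [[0.05,-0.25,0,0],[0.1,-0.5,0,0],[0.15,-0.75,0,0],[0.22,-1,0,0],[0.22,-1,0,0],[0.22,-1,0,0]],
])

```text
clock: 24.0
tool_pos: [0.5876, -0.2603, 0.2735]
orientation: [179.9, 0.0, -94.6]
force: [-1.2, 0.3, -1.8]
opening: 0.0497
gripper_force: 33.5
```

Call:
send_rows([
  [[-0.005,-0.15,0,0],[-0.005,-0.245,0,0],[-0.005,-0.245,0,0],[-0.005,-0.245,-0.2,0],[-0.005,-0.245,-0.4,0],[-0.005,-0.245,-0.55,0],[-0.005,-0.245,-0.6,0],[-0.005,-0.245,-0.63,0],[-0.005,-0.245,-0.65,0],[-0.005,-0.245,-0.66,0],[-0.005,-0.245,-0.66,0]],
])

```text
clock: 25.38
tool_pos: [0.5871, -0.3102, 0.1431]
orientation: [-180.0, -0.0, -94.6]
force: [0.0, 0.3, -2.5]
opening: 0.0498
gripper_force: 33.5
```

Call:
send_rows([
  [[0,0,-0.005,0],[0,0,-0.01,0],[0,0,-0.01,0],[0,0,-0.01,0]],
])

```text
clock: 25.88
tool_pos: [0.587, -0.3102, 0.1413]
orientation: [-180.0, -0.0, -94.5]
force: [-1.9, 2.5, 5.9]
opening: 0.0493
gripper_force: 34.5
```

Contact at z = 0.141 as expected; I release and back off.

Call:
send_rows([
  [[0,0,0,0],[0,0,0,0],[0,0,0,0],[0,0,0,0],[0,0,0.1,0],[0,0,0.3,0],[0,0,0.5,0],[0,0.1,0.7,0],[0,0.1,0.7,0],[0,0.1,0.7,0]],
], jaw=1)

```text
clock: 27.12
tool_pos: [0.5866, -0.2898, 0.2799]
orientation: [180.0, 0.0, -94.5]
force: [0.0, 0.8, -0.8]
opening: 0.0875
gripper_force: 0.0
```

Run:
```python
from h import *
st()
cal,im,out=look([],name='w6')
for r in caps(cal,im,.169): print(r)
cal,im,out=look([],'top',name='t3')
for r in caps(cal,im,.083,60): print(r)
```

```text
t 27.12 [ 0.5866 -0.2898  0.2799] [ 1.7996e+02  3.0000e-02 -9.4550e+01] F [ 0.04  0.75 -0.78] M [ 0.03  0.15 -0.01] open 0.0875 0.0
([287, 146, 58, 59, 2566], [315.8, 175.8], [0.5876, -0.3093, 0.169])
([516, 108, 21, 18, 288], [526.3, 116.8], [0.836, -0.7318, 0.083])
([508, 140, 20, 18, 279], [517.8, 148.8], [0.7259, -0.6997, 0.083])
([515, 173, 21, 17, 284], [525.1, 181.2], [0.6164, -0.7214, 0.083])
([96, 175, 36, 15, 491], [113.5, 182.0], [0.6021, 0.6404, 0.083])
([220, 182, 14, 14, 149], [226.8, 188.4], [0.5839, 0.2713, 0.083])
([250, 186, 14, 14, 140], [256.2, 192.4], [0.5714, 0.1746, 0.083])
([224, 216, 15, 14, 160], [231.2, 222.7], [0.4714, 0.2544, 0.083])
([181, 227, 11, 10, 88], [186.0, 231.9], [0.4404, 0.4001, 0.083])
([578, 261, 36, 52, 1690], [595.4, 286.0], [0.2701, -0.9454, 0.083])
([633, 268, 7, 55, 298], [636.6, 293.1], [0.2474, -1.0827, 0.083])
```

View pics/w6.png

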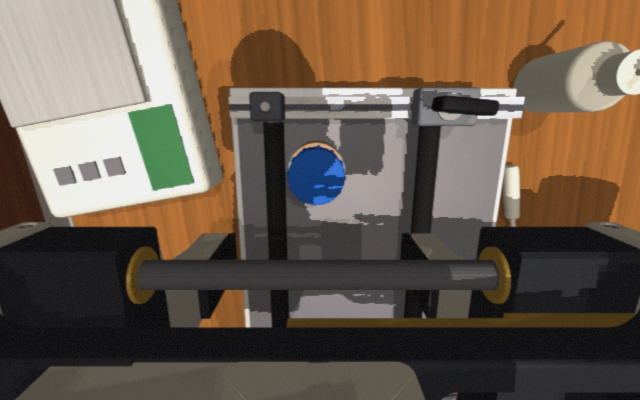

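The first jar stands upright beside the fixed bar at (316,176), with the row space free below it. Next jar.

Call:
send_rows([
  [[-0.02,0.3,0,0],[-0.04,0.6,0,0],[-0.06,0.9,0,0],[-0.075,1,0,0],[-0.075,1,0,0]],
])

```text
clock: 27.85
tool_pos: [0.5716, -0.0892, 0.28]
orientation: [179.9, -0.0, -94.4]
force: [-0.4, -0.1, 0.4]
opening: 0.0876
gripper_force: 0.0
```

Call:
send_rows([
  [[0,0.3,0,0],[0,0.6,0,0],[0,0.9,-0.2,0],[0,1,-0.4,0],[0,1,-0.4,0],[0,1,-0.4,0]],
])

```text
clock: 28.6
tool_pos: [0.5727, 0.1087, 0.2008]
orientation: [-180.0, -0.1, -94.6]
force: [-0.3, 0.4, 0.9]
opening: 0.0875
gripper_force: 0.0
```

Run:
```python
from h import *
st()
cal,im,out=look([])
for r in caps(cal,im): print(r)
```

```text
t 28.6 [0.5727 0.1087 0.2008] [-1.800e+02 -6.000e-02 -9.459e+01] F [-0.27  0.36  0.9 ] M [0.04 0.05 0.01] open 0.0875 0.0
([300, 232, 51, 28, 1060], [324.6, 248.1], [0.5713, 0.159, 0.083])
([403, 300, 23, 18, 280], [414.0, 310.6], [0.4884, 0.232, 0.083])
```

Call:
send_rows([
  [[-0.005,0.2,0,0],[-0.005,0.335,0,0],[-0.005,0.335,-0.15,0],[-0.005,0.335,-0.4,0],[-0.005,0.335,-0.6,0],[-0.005,0.335,-0.7,0],[-0.005,0.335,-0.725,0],[-0.005,0.335,-0.725,0],[-0.005,0.335,-0.725,0]],
])

```text
clock: 29.78
tool_pos: [0.5719, 0.1771, 0.0571]
orientation: [-179.9, 0.1, -94.6]
force: [0.1, -0.3, 0.9]
opening: 0.0877
gripper_force: 0.0
```

Call:
send_rows([
  [[0,0,0,0],[0,0,0,0],[0,0,0,0],[0,0,0,0],[0,0,0,0],[0,0,0,0],[0,0,0,0]],
], jaw=0)

```text
clock: 30.65
tool_pos: [0.5711, 0.177, 0.0556]
orientation: [-180.0, 0.0, -94.5]
force: [1.0, 0.7, -0.4]
opening: 0.0495
gripper_force: 30.0
```

Call:
send_rows([
  [[0,0,0.1,0],[0,0,0.2,0],[0,0,0.4,0],[0,0,0.6,0],[0,0,0.8,0],[0,0,1,0],[0,0,1,0],[0,0,1,0]],
])

```text
clock: 31.65
tool_pos: [0.57, 0.1767, 0.2544]
orientation: [179.9, -0.0, -94.6]
force: [1.0, -0.5, -2.8]
opening: 0.0492
gripper_force: 30.0
```

Call:
send_rows([
  [[0.0,-0.15,0.1,0],[0.02,-0.4,0.1,0],[0.04,-0.65,0.1,0],[0.05,-0.9,0.1,0],[0.06,-1,0.1,0],[0.06,-1,0.1,0]],
])

```text
clock: 32.4
tool_pos: [0.5824, -0.0243, 0.274]
orientation: [179.9, -0.0, -94.7]
force: [-0.7, 0.0, -1.4]
opening: 0.0496
gripper_force: 30.0
```

Call:
send_rows([
  [[0.01,-0.25,0,0],[0.02,-0.5,0,0],[0.03,-0.75,0,0],[0.05,-1,0,0],[0.05,-1,0,0],[0.05,-1,0,0],[0.05,-1,0,0]],
])

```text
clock: 33.28
tool_pos: [0.5931, -0.2216, 0.2753]
orientation: [180.0, 0.0, -94.5]
force: [-0.1, 0.9, -2.6]
opening: 0.0494
gripper_force: 30.0
```

Call:
send_rows([
  [[-0.005,-0.1,0,0],[-0.005,-0.1,0,0],[-0.005,-0.1,-0.2,0],[-0.005,-0.1,-0.4,0],[-0.005,-0.1,-0.55,0],[-0.005,-0.1,-0.6,0],[-0.005,-0.1,-0.63,0],[-0.005,-0.1,-0.65,0],[-0.005,-0.1,-0.665,0],[-0.005,-0.1,-0.67,0],[-0.005,-0.1,-0.67,0]],
])

```text
clock: 34.65
tool_pos: [0.592, -0.2431, 0.1418]
orientation: [-180.0, -0.0, -94.6]
force: [-0.2, 0.0, -1.5]
opening: 0.0493
gripper_force: 30.0
```

Call:
send_rows([
  [[0,0,-0.005,0],[0,0,-0.007,0],[0,0,-0.007,0]],
])

```text
clock: 35.02
tool_pos: [0.5922, -0.2433, 0.1416]
orientation: [-179.9, -0.0, -94.5]
force: [-2.5, 1.7, 6.4]
opening: 0.0495
gripper_force: 30.0
```

Call:
send_rows([
  [[0,0,0,0],[0,0,0,0],[0,0,0,0],[0,0,0,0],[0,0,0.1,0],[0,0,0.3,0],[0,0,0.5,0],[0,0.1,0.7,0],[0,0.1,0.7,0],[0,0.1,0.7,0]],
], jaw=1)

```text
clock: 36.28
tool_pos: [0.5916, -0.2228, 0.2797]
orientation: [180.0, 0.0, -94.5]
force: [0.6, -0.7, -0.0]
opening: 0.0876
gripper_force: 0.0
```

Run:
```python
from h import *
st()
cal,im,out=look([])
for r in caps(cal,im,.169): print(r)
cal,im,out=look([],'top')
for r in caps(cal,im,.083,60): 
    if r[2][1]>-.5: print(r)
```

```text
t 36.27 [ 0.5916 -0.2228  0.2797] [ 1.7998e+02  2.0000e-02 -9.4540e+01] F [ 0.61 -0.74 -0.04] M [0.04 0.14 0.01] open 0.0876 0.0
([339, 57, 63, 66, 3143], [370.7, 89.4], [0.5436, -0.3085, 0.169])
([286, 142, 60, 60, 2600], [315.4, 172.0], [0.5927, -0.2457, 0.169])
([96, 175, 36, 15, 492], [113.5, 181.9], [0.6021, 0.6405, 0.083])
([220, 182, 14, 14, 148], [226.8, 188.4], [0.584, 0.2713, 0.083])
([407, 193, 9, 15, 108], [410.7, 199.9], [0.5506, -0.3359, 0.083])
([224, 216, 15, 14, 159], [231.1, 222.6], [0.4717, 0.2547, 0.083])
([181, 227, 11, 10, 87], [186.0, 232.0], [0.4402, 0.4001, 0.083])
```

The knock has happened: the first jar was shifted back to (0.544, -0.309). I regrasp it and put it back.

Call:
send_rows([
  [[-0.15,-0.25,0,0],[-0.24,-0.43,0,0],[-0.24,-0.43,0,0],[-0.24,-0.43,-0.2,0],[-0.24,-0.43,-0.4,0],[-0.24,-0.43,-0.6,0],[-0.24,-0.43,-0.69,0],[-0.24,-0.43,-0.69,0],[-0.24,-0.43,-0.69,0]],
])

```text
clock: 37.5
tool_pos: [0.545, -0.3094, 0.1437]
orientation: [-179.9, -0.0, -94.5]
force: [0.7, -0.3, 0.2]
opening: 0.0876
gripper_force: 0.0
```

Call:
send_rows([
  [[0,0,0,0],[0,0,0,0],[0,0,0,0],[0,0,0,0],[0,0,0,0],[0,0,0,0],[0,0,0,0]],
], jaw=0)

```text
clock: 38.38
tool_pos: [0.5436, -0.3091, 0.1422]
orientation: [180.0, -0.0, -94.6]
force: [-1.6, 0.1, 1.9]
opening: 0.0493
gripper_force: 30.0
```

Call:
send_rows([
  [[0,0,0.05,0],[0,0,0.05,0],[0.1,0,0.05,0],[0.2,0,0.05,0],[0.215,0,0.05,0],[0.215,0,0.05,0],[0.215,0,0.03,0],[0.215,0,0.015,0],[0.215,0,0.005,0],[0.215,0,0,0],[0.215,0,-0.005,0],[0.215,0,-0.005,0]],
])

```text
clock: 39.88
tool_pos: [0.5867, -0.3093, 0.1423]
orientation: [-180.0, -0.0, -94.5]
force: [-3.9, 0.6, 5.1]
opening: 0.0493
gripper_force: 30.0
```

Call:
send_rows([
  [[0,0,0,0],[0,0,0,0],[0,0,0,0],[0,0,0,0],[0,0,0.1,0],[0,0,0.3,0],[0,0,0.5,0],[0,0.1,0.7,0],[0,0.3,0.7,0],[0,0.5,0.7,0],[0,0.5,0.7,0]],
], jaw=1)

```text
clock: 41.25
tool_pos: [0.5871, -0.2069, 0.2817]
orientation: [-179.9, 0.0, -94.4]
force: [-0.3, -0.3, 0.8]
opening: 0.0878
gripper_force: 0.0
```

Run:
```python
from h import *
st()
cal,im,out=look([])
for r in caps(cal,im,.169): print(r)
```

```text
t 41.25 [ 0.5871 -0.2069  0.2817] [-1.7994e+02  2.0000e-02 -9.4400e+01] F [-0.32 -0.34  0.77] M [-0.06  0.05  0.01] open 0.0878 0.0
([279, 40, 63, 67, 3174], [310.3, 73.0], [0.5863, -0.3087, 0.169])
([278, 124, 62, 60, 2636], [308.5, 153.8], [0.593, -0.2453, 0.169])
```

Call:
send_rows([
  [[-0.03,0.3,0,0],[-0.1,0.6,0,0],[-0.2,0.9,0,0],[-0.25,1,0,0],[-0.25,1,0,0]],
])

```text
clock: 41.92
tool_pos: [0.5367, -0.0083, 0.2815]
orientation: [-180.0, 0.0, -94.4]
force: [-0.4, 0.2, 0.3]
opening: 0.0879
gripper_force: 0.0
```

Call:
send_rows([
  [[-0.1,0.3,0,0],[-0.2,0.6,0,0],[-0.3,0.9,-0.2,0],[-0.33,1,-0.4,0],[-0.33,1,-0.4,0],[-0.33,1,-0.4,0]],
])

```text
clock: 42.68
tool_pos: [0.4721, 0.1903, 0.2017]
orientation: [-180.0, -0.0, -94.6]
force: [0.3, -0.6, 0.4]
opening: 0.0878
gripper_force: 0.0
```

Call:
send_rows([
  [[0,0.2,0,0],[0,0.31,0,0],[0,0.31,0,0],[0,0.31,0,0]],
])

```text
clock: 43.18
tool_pos: [0.4712, 0.2523, 0.2015]
orientation: [-180.0, 0.0, -94.6]
force: [-0.4, -0.6, -0.6]
opening: 0.0873
gripper_force: 0.0
```

Run:
```python
from h import *
st()
cal,im,out=look([])
for r in caps(cal,im): print(r)
```

```text
t 43.17 [0.4712 0.2523 0.2015] [-1.7999e+02  1.0000e-02 -9.4580e+01] F [-0.35 -0.57 -0.59] M [0.01 0.07 0.01] open 0.0873 0.0
([293, 170, 54, 56, 2328], [319.3, 197.7], [0.4709, 0.2541, 0.083])
([172, 195, 59, 53, 2021], [199.4, 219.4], [0.5813, 0.2659, 0.083])
```

Call:
send_rows([
  [[0,0.005,-0.2,0],[0,0.005,-0.4,0],[0,0.005,-0.6,0],[0,0.005,-0.7,0],[0,0.005,-0.73,0],[0,0.005,-0.73,0],[0,0.005,-0.73,0]],
])

```text
clock: 44.1
tool_pos: [0.4715, 0.2543, 0.0563]
orientation: [-179.9, 0.1, -94.6]
force: [-0.2, -0.1, 1.0]
opening: 0.0877
gripper_force: 0.0
```

Call:
send_rows([
  [[0,0,0,0],[0,0,0,0],[0,0,0,0],[0,0,0,0],[0,0,0,0],[0,0,0,0],[0,0,0,0]],
], jaw=0)

```text
clock: 44.98
tool_pos: [0.4707, 0.2539, 0.0553]
orientation: [180.0, -0.0, -94.6]
force: [-4.0, 0.3, 5.7]
opening: 0.0494
gripper_force: 30.9
```

Call:
send_rows([
  [[0,0,0.1,0],[0,0,0.2,0],[0,0,0.4,0],[0,0,0.6,0],[0,0,0.8,0],[0,0,1,0],[0,0,1,0],[0,0,1,0]],
])

```text
clock: 45.98
tool_pos: [0.4703, 0.2536, 0.254]
orientation: [179.9, -0.0, -94.6]
force: [0.3, -0.9, -2.3]
opening: 0.0494
gripper_force: 30.5
```

Call:
send_rows([
  [[0.05,-0.15,0.1,0],[0.1,-0.4,0.1,0],[0.2,-0.65,0.1,0],[0.3,-0.9,0.1,0],[0.32,-1,0.1,0],[0.32,-1,0.1,0]],
])

```text
clock: 46.72
tool_pos: [0.5343, 0.0523, 0.2731]
orientation: [179.8, -0.1, -94.7]
force: [-0.3, -0.4, -2.4]
opening: 0.0497
gripper_force: 31.6
```

Call:
send_rows([
  [[0.08,-0.25,0,0],[0.16,-0.5,0,0],[0.24,-0.75,0,0],[0.31,-1,0,0],[0.31,-1,0,0],[0.31,-1,0,0],[0.31,-1,0,0]],
])

```text
clock: 47.6
tool_pos: [0.5968, -0.1447, 0.2749]
orientation: [180.0, 0.0, -94.5]
force: [-0.7, 0.4, -1.2]
opening: 0.0494
gripper_force: 31.9
```

Call:
send_rows([
  [[0.005,-0.14,0,0],[0.005,-0.14,0,0],[0.005,-0.14,-0.2,0],[0.005,-0.14,-0.4,0],[0.005,-0.14,-0.55,0],[0.005,-0.14,-0.6,0],[0.005,-0.14,-0.63,0],[0.005,-0.14,-0.65,0],[0.005,-0.14,-0.665,0],[0.005,-0.14,-0.675,0],[0.005,-0.14,-0.675,0],[0.005,-0.14,-0.675,0]],
])

```text
clock: 49.1
tool_pos: [0.5982, -0.1741, 0.1413]
orientation: [-179.9, -0.0, -94.5]
force: [-2.3, 2.0, 5.7]
opening: 0.0496
gripper_force: 32.8
```

Call:
send_rows([
  [[0,0,0,0],[0,0,0,0],[0,0,0,0],[0,0,0,0],[0,0,0.1,0],[0,0,0.3,0],[0,0,0.5,0],[0,0.1,0.7,0],[0,0.3,0.7,0],[0,0.5,0.7,0],[0,0.5,0.7,0]],
], jaw=1)

```text
clock: 50.48
tool_pos: [0.5977, -0.0719, 0.28]
orientation: [180.0, 0.0, -94.4]
force: [1.0, -0.2, -0.4]
opening: 0.0875
gripper_force: 0.0
```

Run:
```python
from h import *
st()
cal,im,out=look([])
for r in caps(cal,im,.169): print(r)
```

```text
t 50.48 [ 0.5977 -0.0719  0.28  ] [ 1.7998e+02  2.0000e-02 -9.4400e+01] F [ 1.01 -0.22 -0.37] M [-0.08  0.12  0.01] open 0.0875 0.0
([284, 0, 49, 16, 524], [308.3, 5.7], [0.5943, -0.2205, 0.169])
([276, 43, 64, 66, 3202], [307.4, 75.2], [0.5991, -0.1721, 0.169])
```

Call:
send_rows([
  [[-0.02,0.3,0,0],[-0.04,0.6,0,0],[-0.06,0.9,0,0],[-0.06,1,0,0],[-0.06,1,0,0]],
])

```text
clock: 51.15
tool_pos: [0.5859, 0.1265, 0.2797]
orientation: [180.0, -0.0, -94.5]
force: [0.8, 1.0, -0.1]
opening: 0.0875
gripper_force: 0.0
```

Call:
send_rows([
  [[0,0.3,0,0],[0,0.6,-0.2,0],[0,0.7,-0.4,0],[0,0.7,-0.4,0],[0,0.7,-0.4,0],[0,0.7,-0.4,0]],
])

```text
clock: 51.9
tool_pos: [0.587, 0.2649, 0.202]
orientation: [-179.9, 0.1, -94.6]
force: [0.2, 0.5, 0.1]
opening: 0.0876
gripper_force: 0.0
```

Run:
```python
from h import *
st()
cal,im,out=look([])
for r in caps(cal,im): print(r)
```

```text
t 51.9 [0.587  0.2649 0.202 ] [-1.7988e+02  9.0000e-02 -9.4640e+01] F [0.24 0.53 0.11] M [-0.02  0.11 -0.  ] open 0.0876 0.0
([295, 173, 55, 56, 2306], [322.3, 201.1], [0.5846, 0.2704, 0.083])
```

Call:
send_rows([
  [[-0.012,0.03,-0.1,0],[-0.012,0.03,-0.4,0],[-0.012,0.03,-0.6,0],[-0.012,0.03,-0.7,0],[-0.012,0.03,-0.73,0],[-0.012,0.03,-0.73,0],[-0.012,0.03,-0.73,0]],
])

```text
clock: 52.82
tool_pos: [0.5843, 0.2724, 0.0558]
orientation: [-179.9, 0.1, -94.6]
force: [-0.0, 0.3, -0.4]
opening: 0.0878
gripper_force: 0.0
```

Call:
send_rows([
  [[0,0,0,0],[0,0,0,0],[0,0,0,0],[0,0,0,0],[0,0,0,0],[0,0,0,0],[0,0,0,0]],
], jaw=0)

```text
clock: 53.7
tool_pos: [0.5841, 0.2722, 0.0552]
orientation: [-179.9, 0.0, -94.5]
force: [-1.6, -1.0, 6.6]
opening: 0.0492
gripper_force: 45.1
```

Call:
send_rows([
  [[0,0,0.1,0],[0,0,0.2,0],[0,0,0.4,0],[0,0,0.6,0],[0,0,0.8,0],[0,0,1,0],[0,0,1,0],[0,0,1,0]],
])

```text
clock: 54.7
tool_pos: [0.5829, 0.2718, 0.2533]
orientation: [179.9, -0.0, -94.6]
force: [-0.9, 0.2, -2.5]
opening: 0.0493
gripper_force: 44.1
```

Call:
send_rows([
  [[0,-0.15,0.1,0],[0,-0.4,0.1,0],[0.02,-0.65,0.1,0],[0.04,-0.9,0.1,0],[0.05,-1,0.1,0],[0.05,-1,0.1,0]],
])

```text
clock: 55.45
tool_pos: [0.5932, 0.07, 0.2739]
orientation: [180.0, -0.0, -94.7]
force: [-0.1, 0.0, -1.2]
opening: 0.0496
gripper_force: 44.1
```

Call:
send_rows([
  [[0.02,-0.25,0,0],[0.03,-0.5,0,0],[0.04,-0.75,0,0],[0.05,-0.875,0,0],[0.05,-0.875,0,0],[0.05,-0.875,0,0],[0.05,-0.875,0,0]],
])

```text
clock: 56.32
tool_pos: [0.6036, -0.1019, 0.2741]
orientation: [180.0, 0.0, -94.5]
force: [0.1, 0.9, -2.4]
opening: 0.0491
gripper_force: 44.4
```

Call:
send_rows([
  [[0,0,-0.1,0],[0,0,-0.3,0],[0,0,-0.5,0],[0,0,-0.55,0],[0,0,-0.6,0],[0,0,-0.63,0],[0,0,-0.65,0],[0,0,-0.66,0],[0,0,-0.665,0],[0,0,-0.665,0]],
])

```text
clock: 57.58
tool_pos: [0.6036, -0.1032, 0.1414]
orientation: [-180.0, 0.0, -94.6]
force: [-0.4, -0.9, -1.2]
opening: 0.0494
gripper_force: 44.4
```

Call:
send_rows([
  [[0,0,-0.005,0],[0,0,-0.008,0],[0,0,-0.008,0]],
])

```text
clock: 57.95
tool_pos: [0.6036, -0.1031, 0.1412]
orientation: [-179.9, -0.0, -94.5]
force: [-4.1, 0.9, 10.0]
opening: 0.0495
gripper_force: 45.9
```

Call:
send_rows([
  [[0,0,0,0],[0,0,0,0],[0,0,0,0],[0,0,0,0],[0,0,0.1,0],[0,0,0.3,0],[0,0,0.5,0],[-0.2,-0.1,0.9,0],[-0.3,-0.2,0.9,0],[-0.3,-0.2,0.9,0],[-0.3,-0.2,0.9,0]],
], jaw=1)

```text
clock: 59.32
tool_pos: [0.5431, -0.1429, 0.3189]
orientation: [179.9, 0.0, -94.6]
force: [-0.5, 1.4, -1.0]
opening: 0.0873
gripper_force: 0.0
```

```bash
cat >> h.py <<'E'
def sh(p):
    o=np.array([.5372,-.2028]); ex=np.array([.9966,-.0819]); ey=np.array([.0819,.9966]); d=np.array(p[:2])-o
    return (d@ex).round(4),(d@ey).round(4)
E
python3 - <<'E'
from h import *
st()
cal,im,out=look(['grip_right','grip_left'],name='w7')
for r in caps(cal,im,.169): print(r,sh(r[2]))
for t in out:
    for p,c in out[t]: print(t,p,c,at_z(cal,p,.166).round(4),sh(at_z(cal,p,.166)))
E
```

```text
t 59.33 [ 0.5431 -0.1429  0.3189] [ 1.7995e+02  3.0000e-02 -9.4580e+01] F [-0.54  1.43 -0.96] M [ 0.07  0.08 -0.04] open 0.0873 0.0
([224, 0, 61, 42, 1989], [255.3, 17.1], [0.5857, -0.2978, 0.169]) (np.float64(0.0561), np.float64(-0.0907))
([228, 54, 57, 59, 2513], [255.6, 83.5], [0.5925, -0.2441, 0.169]) (np.float64(0.0585), np.float64(-0.0366))
([234, 137, 52, 52, 2113], [259.4, 162.5], [0.5981, -0.1725, 0.169]) (np.float64(0.0582), np.float64(0.0352))
([238, 203, 51, 50, 1905], [263.6, 228.0], [0.6024, -0.1055, 0.169]) (np.float64(0.057), np.float64(0.1023))
grip_right [121.8, 316.7] 0.71 [ 0.54   -0.2061  0.166 ] (np.float64(0.003), np.float64(-0.003))
```

View pics/w7.png

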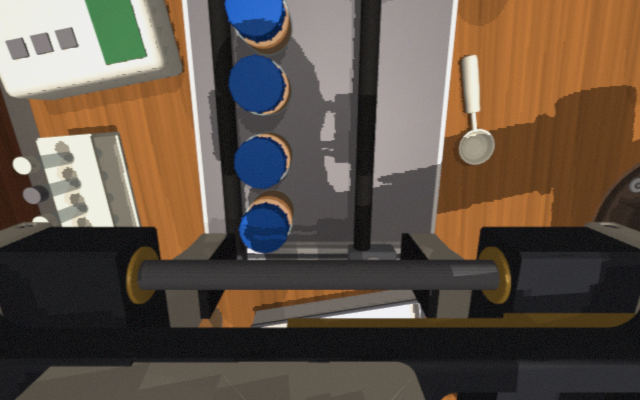

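All four jars stand in a row along the fixed bar at (255,17), (256,83), (259,162) and (264,228), with shaker x about 57 mm. The sliding bar is still at the back (column 365). I go to the right knob.

Call:
send_rows([
  [[-0.1,-0.1,0,0.1],[-0.2,-0.3,-0.1,0.2],[-0.3,-0.5,-0.2,0.3],[-0.4,-0.7,-0.2,0.4],[-0.4,-0.85,-0.2,0.5],[-0.4,-1,-0.2,0.6],[-0.4,-1,-0.2,0.7],[-0.4,-1,-0.2,0.8],[-0.4,-1,-0.2,0.9],[-0.4,-1,-0.2,0.98],[-0.4,-1,-0.2,0.98],[-0.4,-1,-0.2,0.98]],
], jaw=0.6)

```text
clock: 60.98
tool_pos: [0.4637, -0.3429, 0.2789]
orientation: [-180.0, 0.1, -10.5]
force: [-0.2, -0.3, -0.0]
opening: 0.0525
gripper_force: 0.0
```

Run:
```python
from h import *
st()
cal,im,out=look(['grip_right'],name='w8')
for t in out:
    for p,c in out[t]: print(t,p,c,at_z(cal,p,.166).round(4),sh(at_z(cal,p,.166)))
```

```text
t 60.98 [ 0.4637 -0.3429  0.2789] [-1.7999e+02  7.0000e-02 -1.0460e+01] F [-0.16 -0.26 -0.05] M [-0.11  0.13  0.  ] open 0.0525 0.0
grip_right [196.3, 331.6] 0.78 [ 0.463  -0.3549  0.166 ] (np.float64(-0.0615), np.float64(-0.1576))
```

View pics/w8.png

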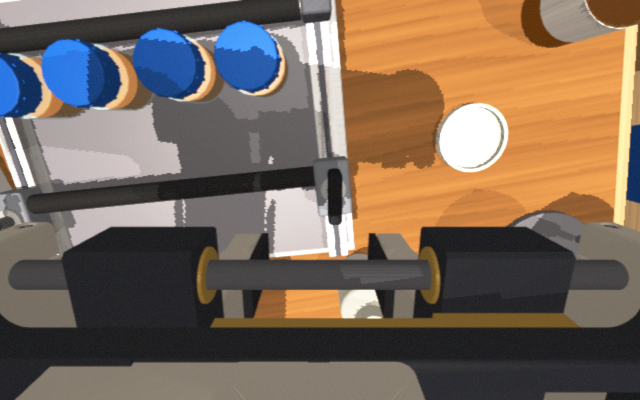

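The right knob's blade is at (335,195), across the bar, so it is loose; it matches the predicted place. Descend and grip.

Call:
send_rows([
  [[-0.005,-0.067,0,0],[-0.005,-0.067,-0.2,0],[-0.005,-0.067,-0.4,0],[-0.005,-0.067,-0.55,0],[-0.005,-0.067,-0.64,0],[-0.005,-0.067,-0.64,0],[-0.005,-0.067,-0.64,0]],
])

```text
clock: 61.95
tool_pos: [0.4629, -0.3571, 0.1524]
orientation: [180.0, -0.1, -10.3]
force: [-0.2, 0.5, -0.3]
opening: 0.052
gripper_force: 0.0
```

Call:
send_rows([
  [[0,0,0,0],[0,0,0,0],[0,0,0,0],[0,0,0,0],[0,0,0,0],[0,0,0,0],[0,0,0,0],[0,0,0,0]],
], jaw=0)

```text
clock: 62.95
tool_pos: [0.4624, -0.357, 0.1517]
orientation: [180.0, -0.0, -10.3]
force: [-0.3, -5.8, -1.9]
opening: 0.0117
gripper_force: 30.0
```

Call:
send_rows([
  [[0.03,-0.002,0,0],[0.08,-0.007,0,0],[0.13,-0.011,0,0],[0.18,-0.015,0,0],[0.23,-0.019,0,0],[0.27,-0.022,0,0],[0.3,-0.025,0,0],[0.32,-0.026,0,0],[0.32,-0.026,0,0]],
])

```text
clock: 64.08
tool_pos: [0.527, -0.3622, 0.1517]
orientation: [180.0, -0.0, -10.3]
force: [-0.8, -5.5, 0.4]
opening: 0.0118
gripper_force: 30.0
```

Call:
send_rows([
  [[0.01,-0.001,0,0],[0.015,-0.001,0,0],[0.02,-0.002,0,0],[0.025,-0.002,0,0],[0.03,-0.002,0,0],[0.03,-0.002,0,0],[0.03,-0.002,0,0]],
])

```text
clock: 64.95
tool_pos: [0.532, -0.3626, 0.1517]
orientation: [180.0, 0.0, -10.3]
force: [-3.1, -5.4, 1.7]
opening: 0.0115
gripper_force: 30.0
```

Call:
send_rows([
  [[0.005,0,0,0],[0.01,-0.001,0,0],[0.015,-0.001,0,0],[0.015,-0.001,0,0],[0.015,-0.001,0,0],[0.015,-0.001,0,0]],
])

```text
clock: 65.7
tool_pos: [0.5339, -0.3628, 0.1517]
orientation: [180.0, 0.2, -10.4]
force: [-6.5, -4.1, 3.4]
opening: 0.0119
gripper_force: 30.0
```

Call:
send_rows([
  [[0.005,0,0,0],[0.01,-0.001,0,0],[0.01,-0.001,0,0],[0.01,-0.001,0,0],[0.01,-0.001,0,0]],
])

```text
clock: 66.32
tool_pos: [0.5358, -0.3629, 0.1517]
orientation: [180.0, 0.2, -10.4]
force: [-7.3, -5.3, 3.6]
opening: 0.012
gripper_force: 30.0
```

Call:
send_rows([
  [[0.005,0,0,0],[0.005,0,0,0],[0.005,0,0,0],[0.005,0,0,0]],
])

```text
clock: 66.82
tool_pos: [0.5365, -0.363, 0.1517]
orientation: [180.0, 0.2, -10.4]
force: [-7.1, -5.4, 3.0]
opening: 0.0118
gripper_force: 30.0
```

Call:
send_rows([
  [[0,0,0,-0.1],[0,0,0,-0.2],[0,0,0,-0.3],[0,0,0,-0.4],[0,0,0,-0.5],[0,0,0,-0.6],[0,0,0,-0.7],[0,0,0,-0.8],[0,0,0,-0.9],[0,0,0,-0.97],[0,0,0,-0.98],[0,0,0,-0.98]],
])

```text
clock: 68.32
tool_pos: [0.5359, -0.3633, 0.1517]
orientation: [179.8, -0.0, -94.6]
force: [-9.5, -7.6, 4.8]
opening: 0.0118
gripper_force: 30.0
```

```bash
python3 -c "
from h import *
st()"
```

```text
t 68.33 [ 0.5359 -0.3633  0.1517] [ 1.7976e+02 -4.0000e-02 -9.4610e+01] F [-9.45 -7.63  4.82] M [-2.29  3.32  0.06] open 0.0118 29.982745251618326
```

Call:
send_rows([
  [[0,0,0,0],[0,0,0,0],[0,0,0,0],[0,0,0.2,0],[0,0,0.4,0],[0,0,0.65,0.1],[0.02,0.3,0.65,0.2],[0.04,0.6,0.65,0.3],[0.06,0.8,0.65,0.4],[0.06,0.8,0.65,0.5],[0.06,0.8,0.65,0.5]],
], jaw=0.6)

```text
clock: 69.7
tool_pos: [0.5508, -0.2016, 0.2817]
orientation: [-180.0, -0.0, -51.6]
force: [-1.0, 0.1, -0.6]
opening: 0.0526
gripper_force: 0.0
```

Call:
send_rows([
  [[0.02,0.3,0,0.1],[0.05,0.6,0,0.2],[0.07,0.7,0,0.3],[0.07,0.7,0,0.4],[0.07,0.7,0,0.475],[0.07,0.7,0,0.475],[0.07,0.7,0,0.475]],
])

```text
clock: 70.58
tool_pos: [0.5645, -0.0628, 0.2815]
orientation: [-180.0, 0.0, -11.0]
force: [0.2, -0.1, -0.5]
opening: 0.0527
gripper_force: 0.0
```

Run:
```python
from h import *
st()
cal,im,out=look(['grip_left'],name='w9')
for r in caps(cal,im,.169): print(r,sh(r[2]))
for t in out:
    for p,c in out[t]: print(t,p,c,at_z(cal,p,.166).round(4),sh(at_z(cal,p,.166)))
```

```text
t 70.58 [ 0.5645 -0.0628  0.2815] [-1.800e+02  1.000e-02 -1.103e+01] F [ 0.22 -0.1  -0.46] M [-0.04  0.11  0.04] open 0.0527 0.0
([484, 79, 153, 73, 7541], [561.4, 115.0], [0.5956, -0.2711, 0.169]) (np.float64(0.0638), np.float64(-0.0633))
([403, 99, 65, 62, 3102], [435.1, 129.6], [0.6035, -0.1689, 0.169]) (np.float64(0.0633), np.float64(0.0392))
([325, 109, 60, 62, 2783], [354.4, 139.3], [0.6084, -0.1023, 0.169]) (np.float64(0.0627), np.float64(0.106))
grip_left [202.4, 302.8] 0.76 [ 0.5625 -0.0488  0.166 ] (np.float64(0.0126), np.float64(0.1556))
```

View pics/w9.png

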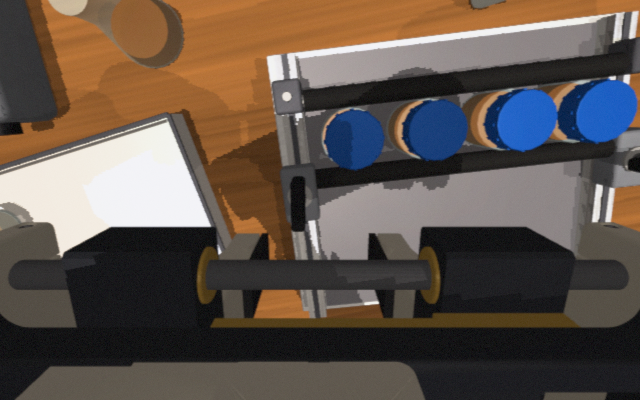

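The jars sit snug between the bars in a straight row (caps at rows 110–140). The right blade now lies along the bar, so it is tight. The left blade at (298,203) is still across it. Grip it and tighten.

Call:
send_rows([
  [[-0.012,0.09,0,0],[-0.012,0.09,-0.2,0],[-0.012,0.09,-0.4,0],[-0.012,0.09,-0.55,0],[-0.012,0.09,-0.65,0],[-0.012,0.09,-0.65,0],[-0.012,0.09,-0.65,0]],
])

```text
clock: 71.55
tool_pos: [0.5627, -0.0441, 0.1526]
orientation: [-180.0, -0.1, -10.8]
force: [0.3, -0.1, 0.1]
opening: 0.0527
gripper_force: 0.0
```

Call:
send_rows([
  [[0,0,0,0],[0,0,0,0],[0,0,0,0],[0,0,0,0],[0,0,0,0],[0,0,0,0],[0,0,0,0],[0,0,0,0]],
], jaw=0)

```text
clock: 72.55
tool_pos: [0.5622, -0.0441, 0.1516]
orientation: [-180.0, -0.0, -10.8]
force: [-0.7, 4.8, 1.5]
opening: 0.0119
gripper_force: 30.0
```

Call:
send_rows([
  [[0,0,0,-0.1],[0,0,0,-0.2],[0,0,0,-0.3],[0,0,0,-0.4],[0,0,0,-0.5],[0,0,0,-0.6],[0,0,0,-0.7],[0,0,0,-0.8],[0,0,0,-0.9],[0,0,0,-0.97],[0,0,0,-0.97],[0,0,0,-0.97]],
])

```text
clock: 74.05
tool_pos: [0.5617, -0.0445, 0.1517]
orientation: [180.0, -0.0, -94.0]
force: [-4.2, 3.8, 4.1]
opening: 0.0116
gripper_force: 30.0
```

Tight; release, lift and check.

Call:
send_rows([
  [[0,0,0,0],[0,0,0,0],[0,0,0,0],[0,0,0,0],[0,0,0.2,0],[0,0,0.4,0],[0,0,0.7,0],[-0.2,0.1,1,0],[-0.3,0.1,1,0],[-0.3,0.1,1,0],[-0.3,0.1,1,0],[-0.3,0.1,1,0]],
], jaw=0.6)

```text
clock: 75.55
tool_pos: [0.5024, -0.0246, 0.3505]
orientation: [179.9, -0.0, -94.1]
force: [-0.7, 0.2, 0.1]
opening: 0.0526
gripper_force: 0.0
```

Run:
```python
from h import *
st()
cal,im,out=look([],name='w10')
for r in caps(cal,im,.169): print(r,sh(r[2]))
im2=snap('scene'); cv2.imwrite('pics/s10.png',cv2.resize(im2[100:320,200:500,::-1],None,fx=2.5,fy=2.5,interpolation=cv2.INTER_CUBIC))
```

```text
t 75.55 [ 0.5024 -0.0246  0.3505] [ 1.799e+02 -4.000e-02 -9.414e+01] F [-0.7   0.24  0.08] M [ 0.04  0.1  -0.01] open 0.0526 0.0
([180, 13, 56, 58, 2486], [207.0, 41.6], [0.6003, -0.1701, 0.169]) (np.float64(0.0602), np.float64(0.0378))
([187, 89, 53, 51, 2049], [212.2, 114.2], [0.6059, -0.1025, 0.169]) (np.float64(0.0603), np.float64(0.1056))
```

View pics/w10.png

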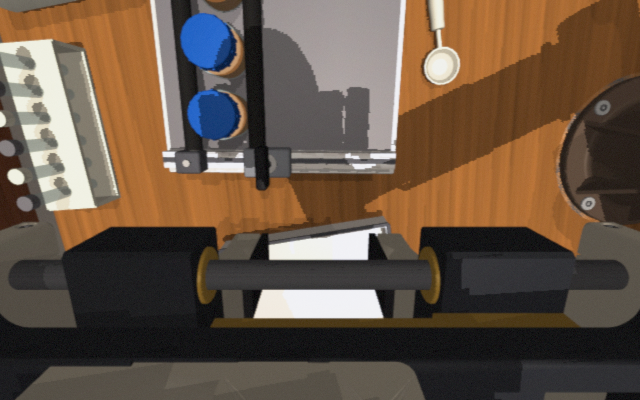

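View pics/s10.png

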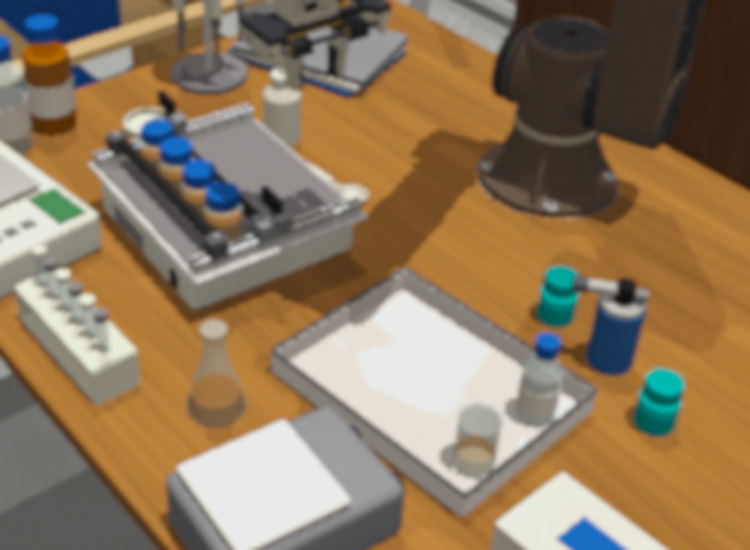

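Both pictures agree: four jars stand upright in a row between the bars, both blades lie along the bar (left one at (262,167) in the wrist view), and the tray holds only the bottle and the beaker. Handing in.

```bash
python3 -c "
from plant import ctrl
print(ctrl.close_job())"
```

```text
the job is handed in; nothing more can be done
None
```

I handed the job in at about 76 s; no verdict came back, but the last pictures show all four jars upright in one row against the fixed bar, the sliding bar snug (gap about 56 mm) and both knobs tight. One jar was knocked 44 mm aside during the run and I put it back in place.

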